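Put the lids on the fermenting crocks

ROBOT

A 7-joint arm with a two-finger parallel gripper is mounted at the origin on the work surface. World frame = base frame: x ahead of the robot, y to its left, z up, the work surface at z = 0. Lengths are in m, angles in rad, forces in N, time in s.
With the tool pointing down it reaches from about 0.4 to 0.875 m from the base axis. Payload 19.3 kg.
Tool frame: the origin (TCP) lies at the very end of the fingers, on their centre line; the grasp point (between the pads) lies 19 mm behind it; z points along the fingers, y is the line along which they close (so a half turn about z gives the same grasp; the last joint's range is limited). The gripper opens to 85 mm and grips with 20 to 120 N. Pads are 22 mm wide; open, the fingers measure 114 mm over their backs; the gripper's body (76 mm by 85 mm) begins 54 mm behind the grasp point. The pads swing forward as they close: fully open they stand 13 mm farther back than shut.
Start: joints at [-1.298, 0.521, -0.036, 1.599, 0.021, 1.021, -0.113], TCP at [0.21, 0.589, 0.231] pointing down, gripper open.
Joint ranges: [-2.91, 2.91], [-0.3, 2.13], [-1.5, 1.42], [0.17, 2.43], [-1.26, 4.41], [0.16, 1.93], [-2.52, 2.52]. Speed limits (rad/s): [1.89, 1.89, 2.39, 2.39, 3.01, 3.01, 3.01].

INTERFACE

Orientations are given as [roll, pitch, yaw] about the fixed x, y, z axes, in that order (R = Rz(yaw) Ry(pitch) Rx(roll)).
In Python, from workcell import bot gives the robot as it stands.
- The arm moves only by the tool servo_tool, never from a script. Its argument "plan" is a list of rows, each a list of 7 numbers: the finger opening in cm, from 0 to 8.54, then the shift along the tool's x, y, z in cm, then the turn, a rotation vector about the tool's x, y, z in degrees. In form: [[fingers, x, y, z, wx, wy, wz], ...]. A call has 1 to 10 rows; each row is the pose to reach, as a shift and turn from the pose commanded when the call began, along the tool's axes at that moment; what a row does not reach only later rows make up. A row lasts 1/10 s, in which the tool goes at most 50 mm and 8.59 degrees, less where a joint would pass 70% of its speed; a pose out of reach is approached as far as the arm can. A call with a gripper value outside its range is refused whole. The fingers move at their own pace and stop on an object; "force" is the grip in N (left out, the last holds). Time passes only in rows, so rows that repeat a pose let the fingers close. It gives the time, the measured TCP pose, the force, the opening and the grip force at its end, in the units of the state.
- bot.observe(): the state, without advancing time (a new reading comes with each control period).
- bot.grab_frame(name): name is "side" or "top" or "wrist"; returns a dict with "frame" (480x640x3 uint8, blue, green, red), "mtx" (3x3 intrinsics, pixels), "k1" (the pictures are not rectified: a ray, as slopes to the right and down, at radius r is drawn at 1 + k1 r^2 times it, then the intrinsics apply), "R" (3x3) and "t" (3): a world point X has camera coordinates R X + t; the wrist camera has in their place "T_tool_cam" (4x4, takes a point from camera to tool coordinates, whose origin is the TCP and whose axes are the flange's). Camera axes: x right, y down, z forward; pixel columns grow to the right and rows downward; lengths in m; the calibration is good to about 2 mm. A picture is of the moment at which its call begins: read the wrist's pose just before it. There is no depth.
- bot.job_done(): hands the job in; it is judged then, once.
The state is a dict: "clock": time; "qpos": joint angles; "qd": joint speeds; "joint_efforts": joint torques, N m; "position": TCP position; "tool_rot": TCP orientation; "force": force on the tool from outside, world axes, zero at the start; "moment": the same for the moment, N m; "grip_width": finger opening in m; "finger_force": force on a finger pad.
Only numpy, scipy, OpenCV 4.12 (cv2) and the standard library are available. Lean on these libraries where they do the work, as an engineer would, in place of code of your own. Each camera call takes 0.05 s, during which the arm holds its last target. There are 200 camera calls.

TASK

Cover the four clean stoneware crocks for storage: put each wooden lid on the crock of its own shape and size, sitting fully down and flat on the rim with its plug inside the mouth. Set the lids down gently, not dropped, and leave the glass sample jar and the brown bottle standing where they are.

Things in the scene. Friction and masses are not known exactly. Their poses are not given: they have to be found in the camera images.
- lid_big_c (a point): Sizes in mm. Loose wooden lid, large round. From below: a round 84 diameter plug 12 thick, a round 122 diameter cover plate 6 thick, then a wooden bar handle 56 long (along the lid's x), 18 wide (y), 34 tall, in the middle of the plate. 52 tall in all; about 130 g. This point is on its centre line, 26 above the underside of the plug (8 above the plate's top, 26 below the handle's top). It starts upright on the bench, plug down, handle up; z up.
- lid_small_c (a point): Sizes in mm. Loose wooden lid, small round. From below: a round 54 diameter plug 12 thick, a round 88 diameter cover plate 6 thick, then a wooden bar handle 46 long (along the lid's x), 18 wide (y), 34 tall, in the middle of the plate. 52 tall in all; about 80 g. This point is on its centre line, 26 above the underside of the plug (8 above the plate's top, 26 below the handle's top). It starts upright on the bench, plug down, handle up; z up.
- lid_square_c (a point): Sizes in mm. Loose wooden lid, square. From below: a 64 x 64 plug 12 thick, a 98 x 98 cover plate 6 thick, then a wooden bar handle 56 long (along the lid's x), 18 wide (y), 34 tall, in the middle of the plate. 52 tall in all; about 120 g. This point is on its centre line, 26 above the underside of the plug (8 above the plate's top, 26 below the handle's top). It starts upright on the bench, plug down, handle up; z up. Sides along x and y.
- lid_oblong_c (a point): Sizes in mm. Loose wooden lid, oblong (rectangular). From below: a 96 (x) x 48 (y) plug 12 thick, a 130 (x) x 82 (y) cover plate 6 thick, then a wooden bar handle 56 long (along the lid's x), 18 wide (y), 34 tall, in the middle of the plate. 52 tall in all; about 130 g. This point is on its centre line, 26 above the underside of the plug (8 above the plate's top, 26 below the handle's top). It starts upright on the bench, plug down, handle up; z up.
- crock_big_mouth (a point): Sizes in mm. Fixed white stoneware crock, large round, open on top, 75 high, wall 6 thick; outside 114 diameter, mouth inside 102 diameter. This point is the centre of its mouth, level with the rim, 75 above the bench; z up. Its lid is home when the plate lies on the rim with the plug inside the mouth, the lid's listed point then being 14 above this one; the plug has about 9 to spare all round.
- crock_small_mouth (a point): Sizes in mm. Fixed white stoneware crock, small round, open on top, 75 high, wall 6 thick; outside 82 diameter, mouth inside 70 diameter. This point is the centre of its mouth, level with the rim, 75 above the bench; z up. Its lid is home when the plate lies on the rim with the plug inside the mouth, the lid's listed point then being 14 above this one; the plug has about 8 to spare all round.
- crock_square_mouth (a point): Sizes in mm. Fixed white stoneware crock, square, open on top, 75 high, wall 6 thick; outside 92 x 92, mouth inside 80 x 80. This point is the centre of its mouth, level with the rim, 75 above the bench; z up. Sides along x and y; the lid goes on at any quarter turn. Its lid is home when the plate lies on the rim with the plug inside the mouth, the lid's listed point then being 14 above this one; the plug has about 8 to spare all round.
- crock_oblong_mouth (a point): Sizes in mm. Fixed white stoneware crock, oblong (rectangular), open on top, 75 high, wall 6 thick; outside 124 (x) x 76 (y), mouth inside 112 (x) x 64 (y). This point is the centre of its mouth, level with the rim, 75 above the bench; z up. The lid goes on with its long side along x, either way round. Its lid is home when the plate lies on the rim with the plug inside the mouth, the lid's listed point then being 14 above this one; the plug has about 8 to spare all round.
- jar_c (a point): Sizes in mm. Loose clear glass sample jar standing upright among the crocks, 160 tall, 40 diameter with a 64 diameter foot. This point is its centre, 80 up; z up. Not to be disturbed.
- bottle_c (a point): Sizes in mm. Loose brown glass bottle standing upright among the crocks, 190 tall, 60 diameter. This point is its centre, 95 up; z up. Not to be disturbed.
There are look-alikes about, which are no part of the job. Leave any blue look-alike of the part that bears crock_oblong_mouth alone.

How it is judged:
By the outcome, as a careful person would: the job done as asked, in the order asked, and still so for the second after the job is handed in, with the robot touching nothing.
It also fails if it takes over 120 s, if anything falls off the work surface, if the arm or the gripper's body presses on something with over 40 N, if the wrist force passes 120 N, or if a joint passes its speed limit or range.

## Working session

There is one attempt and no reset: what is moved stays moved. The work goes in short steps, Python scripts to look and compute and a tool call to move; the robot and the scene stay as the last step left them, time stands still between calls to the robot, and variables do not carry over. Pictures are saved under pics/ and viewed, at most 14 in all, crops included, and the job is handed in when it is done.

Besides the shell and the picture viewer there is one more tool, called after "Request:" by a JSON object that holds its "op" and its "data". servo_tool: Moves the arm, as the interface text tells. Its arguments: {"type":"object","properties":{"plan":{"type":"array","items":{"type":"array","items":{"type":"number"}}},"force":{"type":"number"}},"required":["plan"]}

```bash
mkdir -p pics; ls
cat > h.py <<'E'
import numpy as np, cv2
from workcell import bot
from scipy.spatial.transform import Rotation as Ro
def rot(s):
    r=np.array(s["tool_rot"]); return r if r.shape==(3,3) else Ro.from_euler('xyz',r).as_matrix()
def cam(name):
    s=bot.observe(); d=bot.grab_frame(name)
    if "R" not in d:
        T=np.eye(4);T[:3,:3]=rot(s);T[:3,3]=s["position"]
        M=np.linalg.inv(T@np.array(d["T_tool_cam"])); d["R"]=M[:3,:3];d["t"]=M[:3,3]
    d["R"]=np.array(d["R"]);d["t"]=np.array(d["t"]).ravel();d["mtx"]=np.array(d["mtx"])
    return d
def rays(d,px):
    K=d["mtx"];px=np.atleast_2d(np.array(px,float))
    u=(px-[K[0,2],K[1,2]])/[K[0,0],K[1,1]]
    rd=np.linalg.norm(u,axis=1);r=rd.copy()
    for _ in range(50): r=rd/(1+d["k1"]*r*r)
    u=u*(r/np.maximum(rd,1e-9))[:,None]
    v=np.c_[u,np.ones(len(u))]@d["R"]
    return -d["R"].T@d["t"],v
def plane(d,px,z):
    o,v=rays(d,px); return o+v*((z-o[2])/v[:,2])[:,None]
def proj(d,X):
    c=np.atleast_2d(X)@d["R"].T+d["t"];u=c[:,:2]/c[:,2:]
    u=u*(1+d["k1"]*(u**2).sum(1))[:,None]
    return u*[d["mtx"][0,0],d["mtx"][1,1]]+d["mtx"][:2,2]
E
python3 - <<'E'
from h import *
s=bot.observe();print({k:np.round(v,3).tolist() for k,v in s.items()})
for n in("top","side","wrist"):
    d=cam(n);cv2.imwrite(f"pics/{n}0.png",d["frame"]);print(n,-d["R"].T@d["t"],d["R"][2],d["k1"],d["mtx"][0,0])
    np.save(f"{n}.npy",d,allow_pickle=True)
E
```

```text
pics
{'clock': 0.0, 'qpos': [-1.298, 0.522, -0.036, 1.6, 0.021, 1.021, -0.113], 'qd': [-0.001, 0.0, 0.001, 0.0, 0.0, 0.002, -0.0], 'joint_efforts': [0.0, -92.709, 1.98, -36.994, 0.018, 0.008, 0.0], 'position': [0.21, 0.588, 0.231], 'tool_rot': [-3.14, 0.0, 2.799], 'force': [0.016, -0.034, 0.066], 'moment': [0.006, 0.018, -0.077], 'finger_force': 0.0, 'grip_width': 0.086}
top [0.30173412 0.01519914 1.28954923] [ 0.12225619 -0.0150604  -0.99238431] 0.023891638007903247 507.9413060701111
side [-0.06785437 -0.70840953  0.7660374 ] [ 0.47907351  0.632127   -0.6090189 ] -0.009014123493608726 523.6616072402377
wrist [0.1427831  0.61226958 0.37340946] [ 0.2640817  -0.09487165 -0.95982302] -0.015551886002285152 423.77727559502347
```

View pics/top0.png

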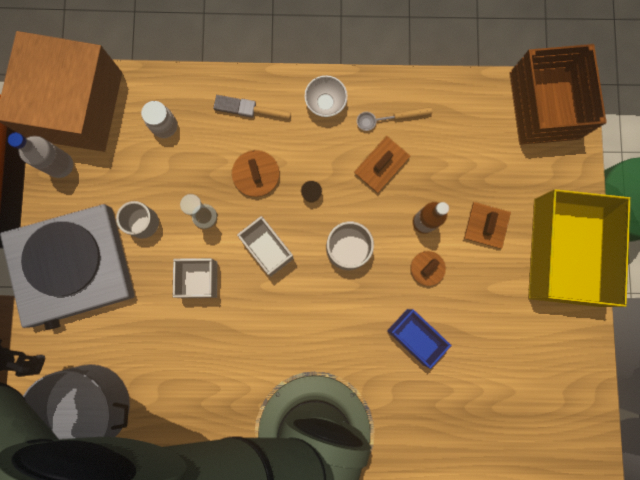

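View pics/side0.png

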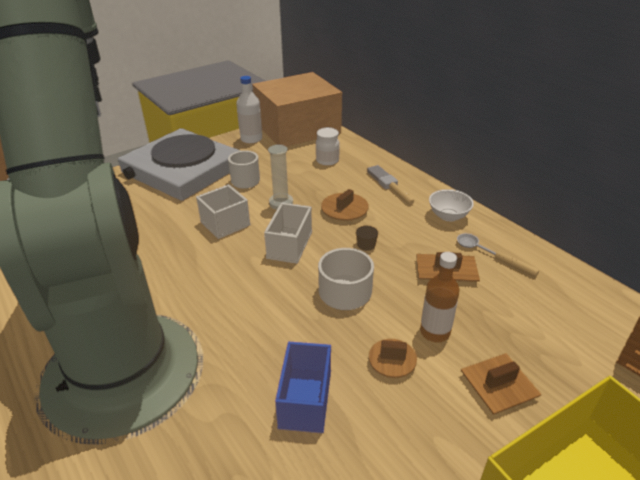

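The top view shows these:
- Lids: big round (256,174), oblong (382,164), square (487,225), small round (428,268).
- White crocks: small (137,220), square (194,278), oblong (266,247), big (350,246).
- Left alone: jar (198,211), bottle (430,218) and the blue look-alike (419,340).

The side view agrees.

```bash
cat > m.py <<'E'
from h import *
d=np.load("top.npy",allow_pickle=True).item();f=d["frame"]
hsv=cv2.cvtColor(f,cv2.COLOR_BGR2HSV)
for n,p in dict(table=(450,150),plate=(245,180),handle=(254,170),sqpl=(475,225),obpl=(370,175),smpl=(418,270),rim=(350,224),inn=(350,250),crockwall=(200,262)).items(): print(n,hsv[p[1],p[0]])
L=cv2.resize(f[120:380,100:520],None,fx=1.9,fy=1.9,interpolation=cv2.INTER_CUBIC);cv2.imwrite("pics/topz.png",L)
vis=f.copy()
def comp(mask,p,R=40):
    n,l,st,c=cv2.connectedComponentsWithStats(mask.astype(np.uint8))
    b=min((np.hypot(*(c[i]-p)),i) for i in range(1,n) if st[i,4]>60)[1]
    return max(cv2.findContours((l==b).astype(np.uint8),0,1)[0],key=cv2.contourArea)
H,S,V=[hsv[...,i].astype(int) for i in range(3)]
wood=(H<12)&(S>90)
white=(S<60)&(V>90)
for n,p in dict(big=(256,174),oblong=(382,164),square=(487,225),small=(428,268)).items():
    c=cv2.convexHull(comp(wood,p));cv2.polylines(vis,[c],True,(255,0,0),1)
    w=plane(d,c[:,0],.018)[:,:2].astype(np.float32)
    r=cv2.minAreaRect(w);e=cv2.minEnclosingCircle(w)
    dark=np.zeros_like(H,np.uint8);cv2.drawContours(dark,[c],-1,1,-1)
    hd=comp((dark>0)&(V<75),p,20);cv2.polylines(vis,[cv2.convexHull(hd)],True,(0,255,0),1)
    rh=cv2.minAreaRect(plane(d,hd[:,0],.045)[:,:2].astype(np.float32))
    print("lid",n,np.round(r[0],3),np.round(r[1],3),round(r[2],1),"circ",np.round(e[0],3),round(e[1],3),"handle",np.round(rh[0],3),np.round(rh[1],3),round(rh[2],1))
for n,p in dict(small=(137,220),square=(194,278),oblong=(266,247),big=(350,246)).items():
    c=cv2.convexHull(comp(white,p));cv2.polylines(vis,[c],True,(255,0,0),1)
    w=plane(d,c[:,0],.075)[:,:2].astype(np.float32)
    r=cv2.minAreaRect(w);e=cv2.minEnclosingCircle(w)
    print("crock",n,np.round(r[0],3),np.round(r[1],3),round(r[2],1),"circ",np.round(e[0],3),round(e[1],3))
cv2.imwrite("pics/mask.png",cv2.resize(vis[120:380,100:520],None,fx=1.9,fy=1.9))
for n,p in dict(jar=(193,205),jarfoot=(205,216),bottlecap=(442,208),darkcup=(311,191)).items(): print(n,plane(d,[p],dict(jar=.16,jarfoot=.01,bottlecap=.19,darkcup=.04)[n])[0].round(3))
E
python3 m.py
```

```text
table [ 17 153 202]
plate [ 14 188 148]
handle [ 13 174  88]
sqpl [ 13 183 142]
obpl [ 13 190 160]
smpl [ 14 184 159]
rim [ 18  65 113]
inn [ 16  43 215]
crockwall [14 75 92]
lid big [0.652 0.772] [0.23  0.054] 4.6 circ [0.651 0.786] 0.116 handle [0.645 0.756] [0.225 0.053] 4.3
lid oblong [0.652 0.772] [0.23  0.054] 4.6 circ [0.651 0.786] 0.116 handle [0.645 0.756] [0.225 0.053] 4.3
lid square [0.652 0.772] [0.23  0.054] 4.6 circ [0.651 0.786] 0.116 handle [0.645 0.756] [0.225 0.053] 4.3
lid small [0.652 0.772] [0.23  0.054] 4.6 circ [0.651 0.786] 0.116 handle [0.645 0.756] [0.225 0.053] 4.3
crock small [0.513 0.441] [0.078 0.078] 64.1 circ [0.513 0.442] 0.041
crock square [0.37  0.295] [0.088 0.092] 0.6 circ [0.371 0.295] 0.062
crock oblong [0.45  0.125] [0.123 0.073] 39.0 circ [0.45  0.125] 0.069
crock big [ 0.454 -0.08 ] [0.109 0.109] 0.4 circ [ 0.453 -0.08 ] 0.056
jar [0.529 0.28  0.16 ]
jarfoot [0.531 0.284 0.01 ]
bottlecap [ 0.523 -0.275  0.19 ]
darkcup [0.592 0.015 0.04 ]
```

View pics/mask.png

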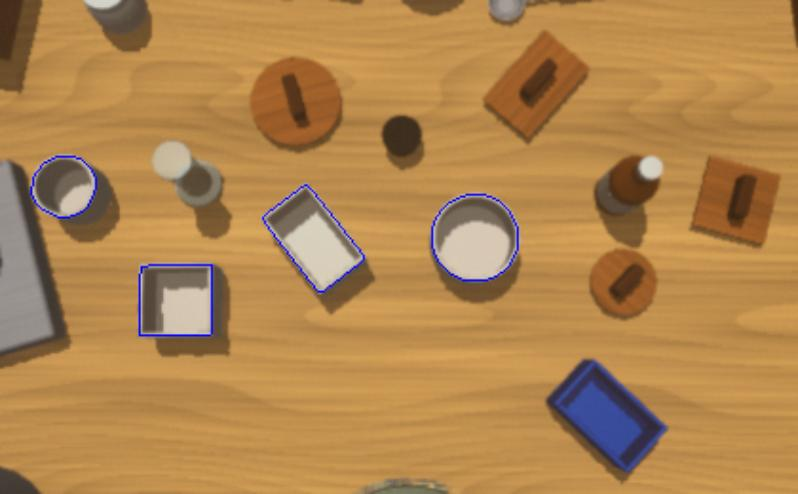

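The crock outlines match the rims, with sizes near nominal. The wood mask needs retuning: the plates read about H 13–14 and S 185, and the table S 153.

```bash
sed -i 's/^wood=.*/wood=(H<16)\&(S>168)\&(V<185)\&(V>30);wood=cv2.morphologyEx(wood.astype(np.uint8),cv2.MORPH_OPEN,np.ones((3,3)))>0/; s/(V<75)/(V<112)/' m.py; python3 m.py | grep lid
```

```text
lid big [0.643 0.158] [0.121 0.12 ] 27.5 circ [0.643 0.158] 0.061 handle [0.636 0.155] [0.072 0.019] 16.3
lid oblong [ 0.671 -0.167] [0.083 0.131] 49.1 circ [ 0.672 -0.167] 0.073 handle [ 0.665 -0.167] [0.027 0.067] 49.3
lid square [ 0.515 -0.434] [0.099 0.1  ] 74.3 circ [ 0.516 -0.434] 0.068 handle [ 0.511 -0.43 ] [0.026 0.071] 74.5
lid small [ 0.404 -0.281] [0.083 0.086] 89.3 circ [ 0.404 -0.281] 0.044 handle [ 0.4  -0.28] [0.026 0.053] 44.9
```

View pics/mask.png

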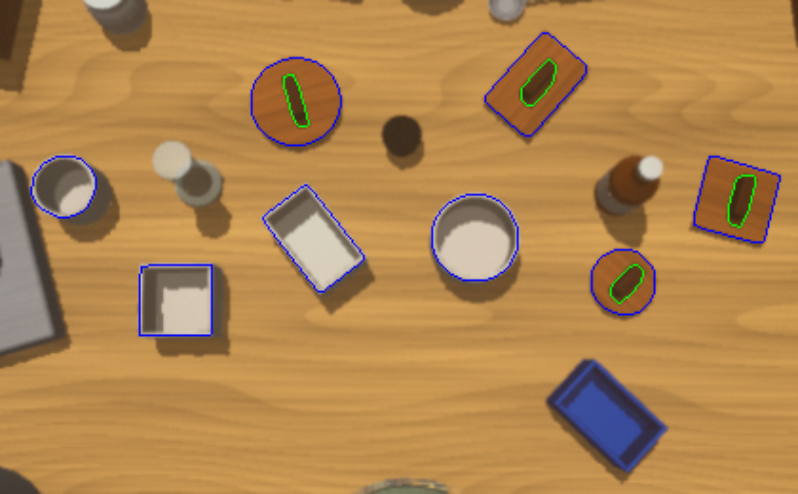

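Now all four lids have sizes close to nominal. I'll write a helper that converts a world target into a shift and turn in tool axes, then go to the big lid.

```bash
cat > go.py <<'E'
import sys
from h import *
def go(x,y,z,yaw):
    s=bot.observe();R=rot(s);p=np.array(s["position"])
    Rt=Ro.from_euler('xyz',[np.pi,0,np.radians(yaw)]).as_matrix()
    sh=R.T@(np.array([x,y,z])-p)*100; rv=np.degrees(Ro.from_matrix(R.T@Rt).as_rotvec())
    print("t",round(s["clock"],2),"at",p.round(4),"rpy",np.degrees(Ro.from_matrix(R).as_euler('xyz')).round(1),"q7",round(s["qpos"][6],2),"F",np.round(s["force"],1),"w",round(s["grip_width"],4))
    print("shift",sh.round(2),"turn",rv.round(2))
if __name__=="__main__": go(*map(float,sys.argv[1:5]))
E
python3 go.py .643 .158 .2 196.3
```

```text
t 0.15 at [0.21   0.5884 0.2309] rpy [-180.     0.   160.4] q7 -0.11 F [ 0.6 -0.1  0.5] w 0.0853
shift [-55.25 -25.98   3.11] turn [-5.000e-02 -1.000e-02 -3.594e+01]
```

Request:
{"op": "servo_tool", "data": {"plan": [[6,-5,-2.3,0,0,0,-3.5],[6,-9,-4.2,0,0,0,-7],[6,-13,-6.1,0,0,0,-10.5],[6,-17,-8,0,0,0,-14],[6,-21,-9.9,0,0,0,-17],[6,-25,-11.8,0,0,0,-20],[6,-29,-13.6,0,0,0,-23],[6,-33,-15.5,0,0,0,-26],[6,-37,-17.4,0,0,0,-29],[6,-41,-19.3,0,0,0,-32]]}}

```text
clock: 1.15
position: [0.5324, 0.2675, 0.2312]
tool_rot: [-3.142, -0.0, -2.924]
force: [0.6, -0.0, 1.2]
grip_width: 0.0596
finger_force: 0.0
```

```bash
python3 go.py .643 .158 .2 196.3
```

```text
t 1.15 at [0.5324 0.2675 0.2312] rpy [-180.    -0.  -167.5] q7 1.19 F [ 0.6 -0.   1.2] w 0.0596
shift [ -8.43 -13.08   3.12] turn [-0.   -0.01 -3.82]
```

Request:
{"op": "servo_tool", "data": {"plan": [[6,-3,-4,0.5,0,0,-2],[6,-5.5,-8,1.5,0,0,-3.8],[6,-7.5,-11.5,2.5,0,0,-3.8],[6,-8.43,-13.1,3.1,0,0,-3.8],[6,-8.43,-13.1,3.1,0,0,-3.8],[6,-8.43,-13.1,3.1,0,0,-3.8]]}}

```text
clock: 1.75
position: [0.6412, 0.1598, 0.2]
tool_rot: [3.141, -0.001, -2.859]
force: [-0.3, 0.5, 0.2]
grip_width: 0.0603
finger_force: 0.0
```

```bash
cat > w.py <<'E'
import sys
from h import *
def look(tag,nom,col="wood"):
    """wrist view: plate outline (z .018) and handle top near nominal xy"""
    d=cam("wrist");f=d["frame"];vis=f.copy()
    H,S,V=[a.astype(int) for a in cv2.split(cv2.cvtColor(f,cv2.COLOR_BGR2HSV))]
    z=.018 if col=="wood" else .075
    p=proj(d,[[*nom,z]])[0];print("nominal px",p.round(0))
    m=((H<16)&(S>168)&(V>25)&(V<190)) if col=="wood" else ((S<75)&(V>70))
    m=cv2.morphologyEx(m.astype(np.uint8),cv2.MORPH_OPEN,np.ones((5,5)))
    n,l,st,c=cv2.connectedComponentsWithStats(m)
    b=min((np.hypot(*(c[i]-p)),i) for i in range(1,n) if st[i,4]>1500)[1]
    ct=cv2.convexHull(max(cv2.findContours((l==b).astype(np.uint8),0,1)[0],key=cv2.contourArea))
    cv2.polylines(vis,[ct],True,(255,0,0),1)
    w=plane(d,ct[:,0],z)[:,:2].astype(np.float32)
    r=cv2.minAreaRect(w);e=cv2.minEnclosingCircle(w)
    print(tag,"rect",np.round(r[0],4),np.round(r[1],3),round(r[2],1),"circ",np.round(e[0],4),round(e[1],4))
    if col=="wood":
        k=np.zeros(H.shape,np.uint8);cv2.drawContours(k,[ct],-1,1,-1);k=cv2.erode(k,np.ones((9,9)))
        hm=cv2.morphologyEx(((k>0)&(V<112)).astype(np.uint8),cv2.MORPH_OPEN,np.ones((5,5)))
        hd=max(cv2.findContours(hm,0,1)[0],key=cv2.contourArea);cv2.polylines(vis,[cv2.convexHull(hd)],True,(0,255,0),1)
        rh=cv2.minAreaRect(plane(d,hd[:,0],.045)[:,:2].astype(np.float32))
        print("handle",np.round(rh[0],4),np.round(rh[1],3),round(rh[2],1))
    cv2.imwrite(f"pics/w_{tag}.png",vis)
if __name__=="__main__": look(sys.argv[1],[float(sys.argv[2]),float(sys.argv[3])],*sys.argv[4:])
E
python3 w.py big .643 .158; python3 go.py .643 .158 .024 196.3
```

```text
nominal px [312. 211.]
t 1.8 at [0.6411 0.1605 0.2004] rpy [ 180.    -0.  -163.8] q7 1.48 F [ 0.2  0.2 -0.1] w 0.0599
shift [-0.12 -0.3  17.64] turn [ 0.04 -0.01 -0.07]Traceback (most recent call last):
  File "w.py", line 25, in <module>
    if __name__=="__main__": look(sys.argv[1],[float(sys.argv[2]),float(sys.argv[3])],*sys.argv[4:])
                             ~~~~^^^^^^^^^^^^^^^^^^^^^^^^^^^^^^^^^^^^^^^^^^^^^^^^^^^^^^^^^^^^^^^^^^^
  File "w.py", line 12, in look
    b=min((np.hypot(*(c[i]-p)),i) for i in range(1,n) if st[i,4]>1500)[1]
      ~~~^^^^^^^^^^^^^^^^^^^^^^^^^^^^^^^^^^^^^^^^^^^^^^^^^^^^^^^^^^^^^
ValueError: min() iterable argument is empty
```

Run:
```python
from h import *
d=cam("wrist");np.save("wb.npy",d,allow_pickle=True);f=d["frame"];cv2.imwrite("pics/wraw.png",f)
h=cv2.cvtColor(f,cv2.COLOR_BGR2HSV)
print(h[160:300:15,200:440:20].tolist())
```

```text
[[[18, 110, 192], [18, 112, 178], [18, 111, 179], [13, 150, 150], [14, 145, 153], [13, 143, 130], [13, 139, 152], [14, 148, 155], [13, 144, 152], [18, 108, 184], [17, 111, 177], [17, 113, 179]], [[17, 111, 177], [18, 113, 196], [15, 128, 118], [14, 146, 150], [13, 144, 154], [13, 138, 76], [12, 155, 74], [13, 147, 146], [14, 145, 144], [14, 143, 141], [18, 112, 180], [18, 110, 164]], [[18, 110, 195], [17, 113, 181], [13, 148, 148], [13, 147, 149], [14, 143, 144], [10, 122, 69], [12, 138, 76], [13, 143, 148], [13, 142, 149], [14, 144, 149], [18, 113, 160], [18, 110, 178]], [[18, 113, 197], [18, 109, 198], [14, 147, 160], [13, 145, 163], [13, 144, 161], [10, 148, 67], [10, 138, 76], [13, 143, 159], [13, 141, 159], [14, 145, 160], [18, 109, 177], [18, 110, 162]], [[17, 112, 201], [17, 109, 184], [14, 145, 156], [14, 146, 159], [13, 142, 160], [13, 143, 68], [11, 145, 74], [14, 145, 162], [13, 144, 163], [13, 144, 163], [17, 112, 169], [17, 111, 182]], [[18, 109, 203], [17, 110, 202], [15, 133, 165], [13, 146, 162], [14, 150, 161], [13, 152, 67], [12, 148, 69], [15, 147, 165], [13, 145, 164], [14, 148, 164], [17, 110, 187], [18, 109, 196]], [[17, 113, 203], [18, 111, 215], [18, 112, 203], [14, 151, 149], [14, 145, 155], [12, 146, 68], [12, 156, 67], [14, 142, 162], [14, 144, 163], [17, 110, 202], [17, 110, 213], [17, 112, 192]], [[18, 111, 207], [18, 111, 200], [18, 112, 193], [17, 109, 218], [14, 147, 153], [13, 140, 160], [14, 143, 152], [14, 144, 156], [16, 122, 178], [18, 109, 203], [18, 113, 192], [18, 112, 193]], [[17, 110, 208], [18, 109, 192], [17, 112, 201], [18, 111, 202], [17, 111, 206], [14, 136, 150], [14, 144, 150], [17, 108, 184], [18, 110, 197], [18, 107, 214], [17, 110, 187], [18, 112, 193]], [[18, 115, 182], [18, 110, 194], [17, 109, 203], [18, 110, 192], [18, 112, 203], [17, 110, 197], [17, 111, 215], [17, 111, 198], [18, 110, 207], [17, 111, 197], [18, 113, 188], [18, 112, 185]]]
```

View pics/wraw.png

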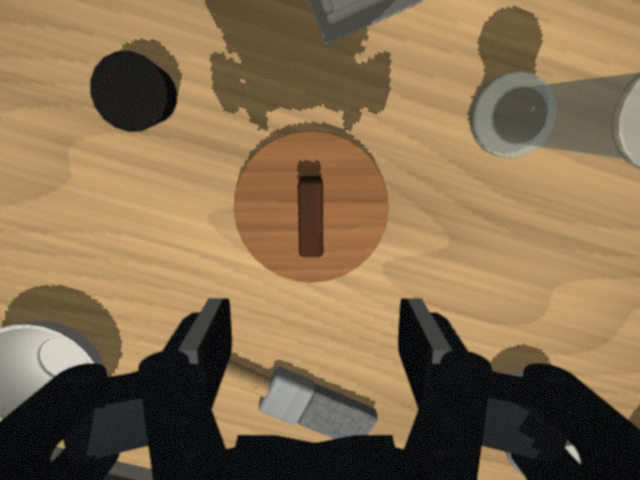

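The wrist view shows the big lid at about (311,206). Its handle is aligned with tool x and lies between the fingers. I'll use a wrist threshold of S>125.

```bash
sed -i 's/(S>168)&(V>25)/(S>124)\&(V>25)/; s/V<112/V<90/' w.py; python3 w.py big .643 .158; python3 go.py .643 .158 .024 196.3
```

```text
nominal px [310. 211.]
big rect [0.6423 0.1578] [0.12 0.12] 16.3 circ [0.642  0.1577] 0.0609
handle [0.6369 0.1557] [0.068 0.017] 16.5
t 1.9 at [0.6412 0.1607 0.2008] rpy [ 180.     0.  -163.7] q7 1.48 F [-0.7 -0.  -0. ] w 0.0603
shift [-0.09 -0.32 17.68] turn [ 0.03  0.03 -0.04]
```

Both cameras agree to within 1 mm. Next: descend, grip and lift.

Request:
{"op": "servo_tool", "data": {"plan": [[6,0,-0.3,4,0,0,0],[6,0,-0.3,8,0,0,0],[6,0,-0.3,12,0,0,0],[6,0,-0.3,15,0,0,0],[6,0,-0.3,17,0,0,0],[6,0,-0.3,17.6,0,0,0],[6,0,-0.3,17.6,0,0,0],[1,0,-0.3,17.6,0,0,0],[1,0,-0.3,17.6,0,0,0],[1,0,-0.3,17.6,0,0,0]], "force": 40}}

```text
clock: 2.9
position: [0.6432, 0.1565, 0.0255]
tool_rot: [3.142, 0.002, -2.86]
force: [-5.0, -4.1, 37.5]
grip_width: 0.0174
finger_force: 40.5
```

Request:
{"op": "servo_tool", "data": {"plan": [[1,0,0,0,0,0,0],[1,0,0,0,0,0,0],[1,0,0,0,0,0,0],[1,0,0,0,0,0,0]]}}

```text
clock: 3.3
position: [0.6432, 0.1564, 0.0255]
tool_rot: [3.142, 0.002, -2.86]
force: [-3.2, 0.6, 8.1]
grip_width: 0.0171
finger_force: 40.3
```

Request:
{"op": "servo_tool", "data": {"plan": [[1,0,0,-1,0,0,0],[1,0,0,-4,0,0,0],[1,0,0,-8,0,0,0],[1,0,0,-12,0,0,0],[1,0,0,-14,0,0,0],[1,0,0,-14,0,0,0]]}}

```text
clock: 3.9
position: [0.644, 0.1565, 0.1685]
tool_rot: [3.142, 0.006, -2.86]
force: [-0.1, 0.1, -2.2]
grip_width: 0.0173
finger_force: 39.3
```

```bash
python3 go.py .4535 -.08 .165 196.3
```

```text
t 3.9 at [0.644  0.1565 0.1685] rpy [ 180.     0.3 -163.9] q7 1.48 F [-0.1  0.1 -2.2] w 0.0173
shift [ 24.88 -17.42   0.21] turn [ 0.    0.32 -0.16]
```

Request:
{"op": "servo_tool", "data": {"plan": [[1,3,-2,0,0,0,0],[1,6.5,-4.5,0,0,0,0],[1,10,-7,0,0,0,0],[1,13.5,-9.5,0,0,0,0],[1,17,-12,0,0,0,0],[1,20.5,-14.4,0,0,0,0],[1,23,-16.2,0,0,0,0],[1,24.9,-17.4,0,0,0,0],[1,24.9,-17.4,0,0,0,0],[1,24.9,-17.4,0,0,0,0]]}}

```text
clock: 4.9
position: [0.4517, -0.0802, 0.1643]
tool_rot: [3.142, -0.0, -2.86]
force: [0.6, -0.6, -1.4]
grip_width: 0.0168
finger_force: 39.3
```

```bash
python3 go.py .4535 -.08 .0885 196.3
python3 - <<'E'
from h import *
d=cam("wrist");cv2.imwrite("pics/held1.png",d["frame"])
print(proj(d,[[.4535,-.08,.075]]))
E
```

```text
t 4.9 at [ 0.4517 -0.0802  0.1643] rpy [ 180.    -0.  -163.9] q7 1.86 F [ 0.6 -0.6 -1.4] w 0.0168
shift [-0.18 -0.03  7.58] turn [ 0.   -0.   -0.18]
[[314.19729887 247.30446468]]
```

View pics/held1.png

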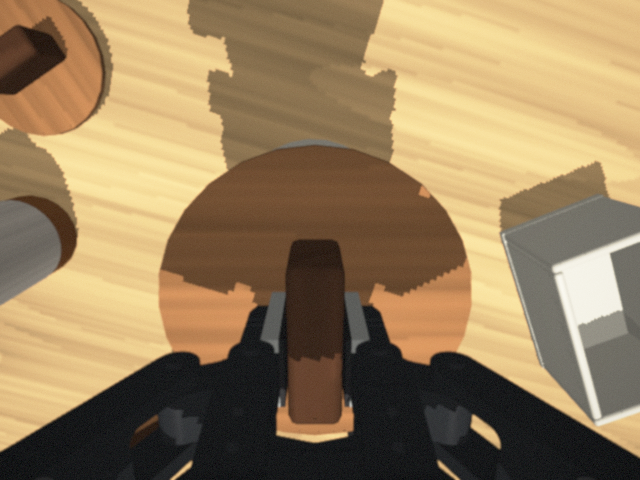

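The lid is held flat and covers the crock. I'll lower it, slowing near the rim.

Request:
{"op": "servo_tool", "data": {"plan": [[1,-0.2,0,2,0,0,0],[1,-0.2,0,4,0,0,0],[1,-0.2,0,5.2,0,0,0],[1,-0.2,0,6,0,0,0],[1,-0.2,0,6.6,0,0,0],[1,-0.2,0,7,0,0,0],[1,-0.2,0,7.2,0,0,0],[1,-0.2,0,7.35,0,0,0],[1,-0.2,0,7.35,0,0,0]]}}

```text
clock: 5.85
position: [0.4539, -0.0797, 0.0909]
tool_rot: [-3.141, 0.0, -2.86]
force: [0.4, 0.1, -0.8]
grip_width: 0.0174
finger_force: 39.3
```

Request:
{"op": "servo_tool", "data": {"plan": [[1,0,0,0.1,0,0,0],[1,0,0,0.15,0,0,0],[1,0,0,0.2,0,0,0],[1,0,0,0.25,0,0,0],[1,0,0,0.25,0,0,0]]}}

```text
clock: 6.35
position: [0.4538, -0.0797, 0.0885]
tool_rot: [-3.141, 0.0, -2.86]
force: [-2.7, 0.7, 4.2]
grip_width: 0.0171
finger_force: 40.1
```

Contact is at the expected height, so I'll release and retreat.

Request:
{"op": "servo_tool", "data": {"plan": [[1,0,0,0.05,0,0,0],[2.2,0,0,0.05,0,0,0],[3,0,0,0.05,0,0,0],[5,0,0,0,0,0,0],[6,0,0,0,0,0,0],[6,0,0,-2,0,0,0],[6,0,0,-5,0,0,0],[6,0,0,-9,0,0,0],[6,0,0,-13,0,0,0],[6,0,0,-16,0,0,0]]}}

```text
clock: 7.35
position: [0.4539, -0.0797, 0.2507]
tool_rot: [-3.141, 0.002, -2.86]
force: [-0.1, -0.5, -1.3]
grip_width: 0.0604
finger_force: 0.0
```

```bash
python3 go.py .404 -.281 .25 135
python3 - <<'E'
from h import *
a=[]
for n in("top","side"):
    d=cam(n);u,v=proj(d,[[.4535,-.08,.085]])[0].astype(int)
    a.append(cv2.resize(d["frame"][max(v-60,0):v+60,u-65:u+65],None,fx=3,fy=3))
cv2.imwrite("pics/chk1.png",np.hstack(a))
E
```

```text
t 7.35 at [ 0.4539 -0.0797  0.2507] rpy [-1.800e+02  1.000e-01 -1.638e+02] q7 1.88 F [-0.1 -0.5 -1.3] w 0.0604
shift [ 10.4  -17.95   0.06] turn [2.000e-02 1.000e-01 6.115e+01]
```

View pics/chk1.png

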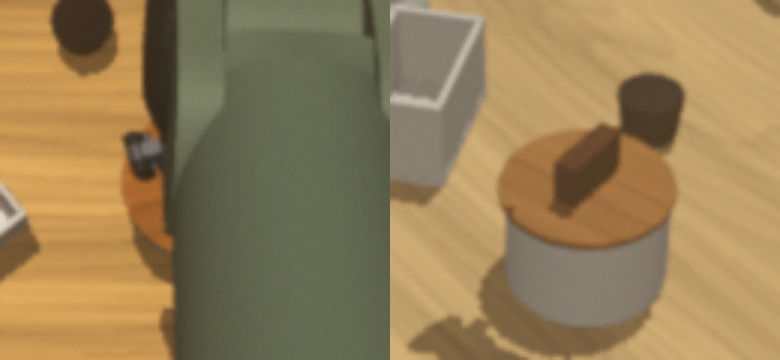

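The big lid is seated flat on its crock. Now the small lid.

Request:
{"op": "servo_tool", "data": {"plan": [[6,1,-1.8,0,0,0,6],[6,2.2,-3.8,0,0,0,13],[6,3.5,-6,0,0,0,20],[6,4.8,-8.2,0,0,0,27],[6,6,-10.4,0,0,0,34],[6,7.3,-12.6,0,0,0,41],[6,8.6,-14.8,0,0,0,48],[6,9.5,-16.4,1,0,0,55],[6,10.4,-18,3,0,0,61],[6,10.4,-18,4,0,0,61]]}}

```text
clock: 8.45
position: [0.4026, -0.2831, 0.2066]
tool_rot: [-3.14, -0.001, 2.353]
force: [0.5, 0.2, 0.1]
grip_width: 0.06
finger_force: 0.0
```

```bash
python3 w.py small .404 -.281; python3 go.py .404 -.281 .028 135
```

```text
nominal px [318. 207.]
small rect [ 0.4031 -0.2815] [0.086 0.086] 44.9 circ [ 0.4034 -0.2817] 0.044
handle [ 0.3987 -0.2824] [0.024 0.052] 46.5
t 8.5 at [ 0.4027 -0.2815  0.2056] rpy [-179.9   -0.2  135.1] q7 1.38 F [-0.3  0.5 -1.8] w 0.0598
shift [-0.11  0.16 17.76] turn [-0.09 -0.17  0.1 ]
```

Request:
{"op": "servo_tool", "data": {"plan": [[6,0,0,4,0,0,-1],[6,0,0.05,8,0,0,-1],[6,0,0.05,12,0,0,-1],[6,0,0.05,15,0,0,-1],[6,0,0.05,17,0,0,-1],[6,0,0.05,17.6,0,0,-1],[6,0,0.05,17.6,0,0,-1],[1,0,0.05,17.6,0,0,-1],[1,0,0.05,17.6,0,0,-1],[1,0,0.05,17.6,0,0,-1]], "force": 40}}

```text
clock: 9.5
position: [0.4048, -0.2813, 0.0332]
tool_rot: [3.141, 0.001, 2.377]
force: [-0.8, -1.4, 7.6]
grip_width: 0.0168
finger_force: 39.4
```

Request:
{"op": "servo_tool", "data": {"plan": [[1,0,0,0,0,0,0],[1,0,0,0,0,0,0],[1,0,0,-0.1,0,0,0]]}}

```text
clock: 9.8
position: [0.4046, -0.2812, 0.0338]
tool_rot: [3.141, 0.001, 2.377]
force: [-1.3, 0.8, -0.6]
grip_width: 0.0169
finger_force: 41.0
```

The grip is a little high on the handle. I'll regrip 5 mm lower before lifting.

Request:
{"op": "servo_tool", "data": {"plan": [[3,0,0,0,0,0,0],[3,0,0,0,0,0,0],[3,0,0,0.3,0,0,0],[3,0,0,0.5,0,0,0],[3,0,0,0.5,0,0,0],[1,0,0,0.5,0,0,0],[1,0,0,0.5,0,0,0],[1,0,0,0.5,0,0,0],[1,0,0,0.5,0,0,0]]}}

```text
clock: 10.7
position: [0.4043, -0.2811, 0.0283]
tool_rot: [-3.142, -0.0, 2.376]
force: [0.4, 0.1, -0.9]
grip_width: 0.0173
finger_force: 39.0
```

```bash
python3 go.py .454 -.2 .25 135
```

```text
t 10.7 at [ 0.4043 -0.2811  0.0283] rpy [-180.    -0.   136.2] q7 1.48 F [ 0.4  0.1 -0.9] w 0.0173
shift [  2.03   9.29 -22.17] turn [-0.   -0.    1.16]
```

Request:
{"op": "servo_tool", "data": {"plan": [[1,0,0,-1,0,0,0],[1,0,0,-4,0,0,0],[1,0,0,-8,0,0,0],[1,0,0,-12,0,0,0],[1,0,0,-16,0,0,0],[1,0,0,-20,0,0,0],[1,0,0,-22,0,0,0],[1,0,0,-22,0,0,0]]}}

```text
clock: 11.5
position: [0.4051, -0.2817, 0.2516]
tool_rot: [3.14, 0.005, 2.376]
force: [0.4, 0.9, -1.5]
grip_width: 0.0175
finger_force: 39.3
```

```bash
python3 go.py .513 .441 .25 136.2
```

```text
t 11.5 at [ 0.4051 -0.2817  0.2516] rpy [179.9   0.3 136.1] q7 1.39 F [ 0.4  0.9 -1.5] w 0.0175
shift [42.29 59.59  0.07] turn [ 0.11  0.27 -0.05]
```

Request:
{"op": "servo_tool", "data": {"plan": [[1,1.5,2.1,0,0,0,0],[1,4,5.6,0,0,0,0],[1,6.7,9.4,0,0,0,0],[1,9.4,13.2,0,0,0,0],[1,12.1,17,0,0,0,0],[1,14.8,20.8,0,0,0,0],[1,17.5,24.6,0,0,0,0],[1,20.2,28.4,0,0,0,0],[1,22.9,32.2,0,0,0,0],[1,25.2,35.5,0,0,0,0]]}}

```text
clock: 12.5
position: [0.4678, 0.1518, 0.2479]
tool_rot: [-3.141, -0.001, 2.377]
force: [-0.1, -0.8, -1.1]
grip_width: 0.0172
finger_force: 39.3
```

Request:
{"op": "servo_tool", "data": {"plan": [[1,2.2,3.1,0,0,0,0],[1,4.8,6.8,0,0,0,0],[1,7.5,10.6,0,0,0,0],[1,10.2,14.4,0,0,0,0],[1,12.9,18.2,0,0,0,0],[1,15.2,21.5,0,0,0,0],[1,17.1,24.1,0,0,0,0],[1,17.1,24.1,0,0,0,0],[1,17.1,24.1,0,0,0,0]]}}

```text
clock: 13.4
position: [0.5114, 0.4417, 0.247]
tool_rot: [-3.14, 0.0, 2.377]
force: [1.4, -0.8, -1.2]
grip_width: 0.017
finger_force: 39.4
```

```bash
python3 go.py .513 .441 .0913 136.2
```

```text
t 13.4 at [0.5114 0.4417 0.247 ] rpy [-179.9    0.   136.2] q7 -0.01 F [ 1.4 -0.8 -1.2] w 0.017
shift [-0.16  0.09 15.57] turn [-0.12  0.    0.01]
```

Request:
{"op": "servo_tool", "data": {"plan": [[1,-0.1,0,3,0,0,0],[1,-0.15,0,7,0,0,0],[1,-0.15,0,10.5,0,0,0],[1,-0.15,0,12.8,0,0,0],[1,-0.15,0,14,0,0,0],[1,-0.15,0,14.7,0,0,0],[1,-0.15,0,15.1,0,0,0],[1,-0.15,0,15.3,0,0,0],[1,-0.15,0,15.3,0,0,0]]}}

```text
clock: 14.3
position: [0.5134, 0.4409, 0.096]
tool_rot: [3.141, 0.0, 2.376]
force: [0.1, 0.2, -0.9]
grip_width: 0.0171
finger_force: 39.5
```

```bash
python3 go.py .513 .441 .0913 136.2
```

```text
t 14.3 at [0.5134 0.4409 0.096 ] rpy [179.9   0.  136.2] q7 -0.03 F [ 0.1  0.2 -0.9] w 0.0171
shift [ 0.04 -0.02  0.47] turn [ 0.05  0.   -0.04]
```

Request:
{"op": "servo_tool", "data": {"plan": [[1,0,0,0.15,0,0,0],[1,0,0,0.25,0,0,0],[1,0,0,0.35,0,0,0],[1,0,0,0.42,0,0,0],[1,0,0,0.48,0,0,0],[1,0,0,0.48,0,0,0]]}}

```text
clock: 14.9
position: [0.5132, 0.4407, 0.0913]
tool_rot: [3.141, 0.0, 2.376]
force: [-3.7, -3.3, 10.9]
grip_width: 0.0174
finger_force: 41.1
```

Request:
{"op": "servo_tool", "data": {"plan": [[2.2,0,0,0,0,0,0],[3,0,0,0,0,0,0],[5,0,0,0,0,0,0],[6,0,0,0,0,0,0],[6,0,0,-2,0,0,0],[6,0,0,-5,0,0,0],[6,0,0,-9,0,0,0],[6,0,0,-13,0,0,0],[6,0,0,-16,0,0,0],[6,0,0,-16,0,0,0]]}}

```text
clock: 15.9
position: [0.5144, 0.4418, 0.2551]
tool_rot: [3.135, 0.0, 2.376]
force: [1.0, 0.3, -0.0]
grip_width: 0.0599
finger_force: 0.0
```

```bash
python3 go.py .671 -.167 .25 139
python3 - <<'E'
from h import *
a=[]
for p in ([.513,.441,.085],[.53,.282,.08]):
    d=cam("side");u,v=proj(d,[p])[0].astype(int)
    a.append(cv2.resize(d["frame"][v-60:v+60,u-65:u+65],None,fx=3,fy=3))
cv2.imwrite("pics/chk2.png",np.hstack(a))
E
```

```text
t 15.9 at [0.5144 0.4418 0.2551] rpy [179.6   0.  136.1] q7 -0.01 F [ 1.   0.3 -0. ] w 0.0599
shift [-53.47 -33.06   0.31] turn [ 0.38  0.02 -2.86]
```

View pics/chk2.png

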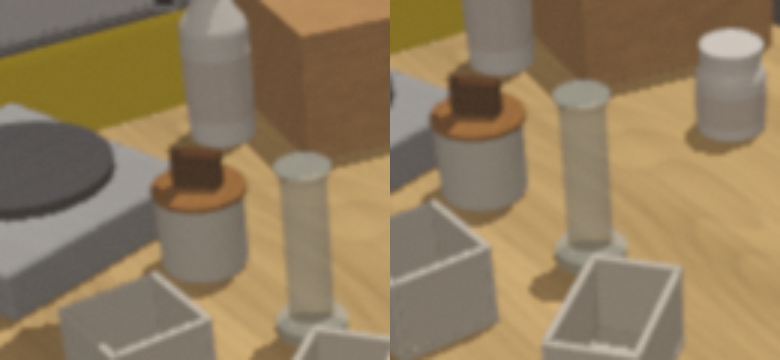

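The small lid is seated and the jar is still standing. Next, the oblong lid.

Request:
{"op": "servo_tool", "data": {"plan": [[6,-2,-1.2,0,0,0,0],[6,-5,-3.1,0,0,0,0],[6,-9,-5.6,0,0,0,-1],[6,-13,-8,0,0,0,-1],[6,-17,-10.5,0,0,0,-2],[6,-21,-13,0,0,0,-2.5],[6,-25,-15.5,0,0,0,-2.8],[6,-29,-18,0,0,0,-2.8],[6,-33,-20.5,0,0,0,-2.8],[6,-36.5,-22.6,0,0,0,-2.8]]}}

```text
clock: 17.0
position: [0.6195, 0.0221, 0.2492]
tool_rot: [-3.14, -0.001, 2.424]
force: [0.7, -0.2, 0.2]
grip_width: 0.0601
finger_force: 0.0
```

Request:
{"op": "servo_tool", "data": {"plan": [[6,-4,-2.5,0,0,0,0],[6,-8,-5,0,0,0,0],[6,-11.5,-7.1,0,0,0,0],[6,-14.5,-9,1,0,0,0],[6,-16.6,-10.4,3,0,0,0],[6,-16.6,-10.4,4,0,0,0],[6,-16.6,-10.4,4,0,0,0],[6,-16.6,-10.4,4,0,0,0]]}}

```text
clock: 17.8
position: [0.6766, -0.1614, 0.2101]
tool_rot: [-3.141, -0.001, 2.426]
force: [-0.1, 0.2, 0.2]
grip_width: 0.0595
finger_force: 0.0
```

```bash
python3 w.py oblong .671 -.167; python3 go.py .671 -.167 .0275 139
```

```text
nominal px [305. 206.]
oblong rect [ 0.6711 -0.1674] [0.081 0.129] 49.1 circ [ 0.6714 -0.1675] 0.0759
handle [ 0.6552 -0.1622] [0.037 0.091] 72.4
t 17.85 at [ 0.6769 -0.1614  0.2108] rpy [180.  -0. 139.] q7 1.02 F [-0.5  0.  -0.1] w 0.0601
shift [ 0.08 -0.82 18.33] turn [ 0.03 -0.01  0.03]
```

Request:
{"op": "servo_tool", "data": {"plan": [[6,0,-0.4,3,0,0,0],[6,0,-0.8,7,0,0,0],[6,0,-0.8,11,0,0,0],[6,0,-0.8,15,0,0,0],[6,0,-0.8,17,0,0,0],[6,0,-0.8,18.2,0,0,0],[6,0,-0.8,18.2,0,0,0],[1,0,-0.8,18.2,0,0,0],[1,0,-0.8,18.2,0,0,0],[1,0,-0.8,18.2,0,0,0]], "force": 40}}

```text
clock: 18.85
position: [0.6723, -0.1687, 0.0299]
tool_rot: [3.141, 0.002, 2.425]
force: [1.9, 1.9, 11.0]
grip_width: 0.0173
finger_force: 41.9
```

Request:
{"op": "servo_tool", "data": {"plan": [[1,0,0,0,0,0,0],[1,0,0,0,0,0,0],[1,0,0,0,0,0,0]]}}

```text
clock: 19.15
position: [0.6722, -0.1686, 0.0299]
tool_rot: [3.141, 0.001, 2.425]
force: [-0.1, 0.9, 8.9]
grip_width: 0.0172
finger_force: 41.8
```

Request:
{"op": "servo_tool", "data": {"plan": [[1,0,0,-1,0,0,0],[1,0,0,-4,0,0,0],[1,0,0,-8,0,0,0],[1,0,0,-12,0,0,0],[1,0,0,-16,0,0,0],[1,0,0,-18,0,0,0],[1,0,0,-18,0,0,0]]}}

```text
clock: 19.85
position: [0.6728, -0.169, 0.213]
tool_rot: [3.139, 0.005, 2.425]
force: [0.2, -0.3, -0.8]
grip_width: 0.0173
finger_force: 40.6
```

```bash
python3 go.py .4512 .1259 .21 219
```

```text
t 19.85 at [ 0.6728 -0.169   0.213 ] rpy [179.8   0.3 138.9] q7 1.03 F [ 0.2 -0.3 -0.8] w 0.0173
shift [36.08  7.68  0.14] turn [-6.000e-02  3.600e-01 -8.006e+01]
```

Request:
{"op": "servo_tool", "data": {"plan": [[1,2,0.4,0,0,0,-5],[1,5.5,1.2,0,0,0,-12],[1,9.5,2,0,0,0,-19],[1,13.5,2.9,0,0,0,-26],[1,17.5,3.7,0,0,0,-33],[1,21.5,4.6,0,0,0,-40],[1,25.5,5.4,0,0,0,-47],[1,29.5,6.3,0,0,0,-54],[1,33,7,0,0,0,-61],[1,36.1,7.7,0,0,0,-68]]}}

```text
clock: 20.85
position: [0.4481, 0.1276, 0.2083]
tool_rot: [-3.142, -0.001, -2.665]
force: [0.8, 0.2, -0.8]
grip_width: 0.0171
finger_force: 40.6
```

Request:
{"op": "servo_tool", "data": {"plan": [[1,0,0,0,0,0,-7],[1,0,0,0,0,0,-12],[1,0,0,0,0,0,-12],[1,0,0,0,0,0,-12],[1,0,0,0,0,0,-12]]}}

```text
clock: 21.35
position: [0.4497, 0.1263, 0.2084]
tool_rot: [3.142, -0.0, -2.464]
force: [1.0, -1.1, -0.9]
grip_width: 0.0171
finger_force: 40.6
```

```bash
python3 go.py .4512 .1259 .0929 219
```

```text
t 21.35 at [0.4497 0.1263 0.2084] rpy [ 180.    -0.  -141.2] q7 1.69 F [ 1.  -1.1 -0.9] w 0.0171
shift [-0.09 -0.12 11.55] turn [ 0.   -0.02 -0.19]
```

Request:
{"op": "servo_tool", "data": {"plan": [[1,-0.1,-0.1,3,0,0,0],[1,-0.1,-0.1,6.5,0,0,0],[1,-0.1,-0.1,8.8,0,0,0],[1,-0.1,-0.1,10,0,0,0],[1,-0.1,-0.1,10.7,0,0,0],[1,-0.1,-0.1,11.1,0,0,0],[1,-0.1,-0.1,11.2,0,0,0],[1,-0.1,-0.1,11.2,0,0,0]]}}

```text
clock: 22.15
position: [0.4516, 0.1265, 0.0971]
tool_rot: [-3.141, 0.001, -2.462]
force: [-0.2, 0.7, -1.3]
grip_width: 0.0172
finger_force: 40.6
```

```bash
python3 go.py .4512 .1259 .0929 219
```

```text
t 22.15 at [0.4516 0.1265 0.0971] rpy [-1.800e+02  1.000e-01 -1.411e+02] q7 1.58 F [-0.2  0.7 -1.3] w 0.0172
shift [ 0.07 -0.02  0.42] turn [-0.03  0.05 -0.06]
```

Request:
{"op": "servo_tool", "data": {"plan": [[1,0,0,0.15,0,0,0],[1,0,0,0.25,0,0,0],[1,0,0,0.32,0,0,0],[1,0,0,0.38,0,0,0],[1,0,0,0.42,0,0,0],[1,0,0,0.42,0,0,0]]}}

```text
clock: 22.75
position: [0.4512, 0.1264, 0.0927]
tool_rot: [-3.141, 0.0, -2.462]
force: [-5.4, -0.2, 12.5]
grip_width: 0.0172
finger_force: 42.4
```

Request:
{"op": "servo_tool", "data": {"plan": [[2.2,0,0,0,0,0,0],[3,0,0,0,0,0,0],[5,0,0,0,0,0,0],[6,0,0,0,0,0,0],[6,0,0,-2,0,0,0],[6,0,0,-5,0,0,0],[6,0,0,-9,0,0,0],[6,0,0,-13,0,0,0],[6,0,0,-16,0,0,0],[6,0,0,-16,0,0,0]]}}

```text
clock: 23.75
position: [0.4526, 0.1269, 0.2559]
tool_rot: [-3.139, 0.005, -2.462]
force: [0.5, -0.1, -0.5]
grip_width: 0.0599
finger_force: 0.0
```

```bash
python3 go.py .5153 -.434 .25 164.4
```

```text
t 23.75 at [0.4526 0.1269 0.2559] rpy [-179.9    0.3 -141.1] q7 1.72 F [ 0.5 -0.1 -0.5] w 0.0599
shift [ 30.38 -47.57   0.54] turn [2.000e-02 3.400e-01 5.454e+01]
```

Request:
{"op": "servo_tool", "data": {"plan": [[6,1.5,-2.3,0,0,0,3],[6,3.5,-5.5,0,0,0,8],[6,5.7,-9,0,0,0,13],[6,7.9,-12.5,0,0,0,18],[6,10.2,-16,0,0,0,23],[6,12.5,-19.5,0,0,0,28],[6,14.7,-23,0,0,0,33],[6,17,-26.5,0,0,0,38],[6,19.2,-30,0,0,0,43],[6,21,-33,0,0,0,48]]}}

```text
clock: 24.75
position: [0.4948, -0.2646, 0.2517]
tool_rot: [-3.141, -0.001, 2.979]
force: [0.5, 1.0, 0.3]
grip_width: 0.0596
finger_force: 0.0
```

```bash
python3 go.py .5153 -.434 .255 164.4
```

```text
t 24.75 at [ 0.4948 -0.2646  0.2517] rpy [-180.    -0.   170.7] q7 1.77 F [0.5 1.  0.3] w 0.0596
shift [ -4.76 -16.39  -0.33] turn [-0.03 -0.05  6.29]
```

Request:
{"op": "servo_tool", "data": {"plan": [[6,-1,-3.5,0,0,0,3],[6,-2,-7,0,0,0,6.3],[6,-3,-10.5,0,0,0,6.3],[6,-4,-14,0,0,0,6.3],[6,-4.8,-16.4,2,0,0,6.3],[6,-4.8,-16.4,4,0,0,6.3],[6,-4.8,-16.4,4,0,0,6.3],[6,-4.8,-16.4,4,0,0,6.3]]}}

```text
clock: 25.55
position: [0.517, -0.4312, 0.2122]
tool_rot: [3.141, -0.001, 2.874]
force: [-0.1, -0.5, 0.2]
grip_width: 0.0599
finger_force: 0.0
```

```bash
python3 w.py square .5153 -.434; python3 go.py .5153 -.434 .028 164.4
```

```text
nominal px [311. 205.]
square rect [ 0.515  -0.4351] [0.097 0.097] 74.7 circ [ 0.5149 -0.4352] 0.068
handle [ 0.5118 -0.4365] [0.021 0.063] 74.9
t 25.6 at [ 0.5174 -0.4313  0.213 ] rpy [-180.     0.   164.7] q7 1.92 F [-0.8  0.3  0.6] w 0.0599
shift [ 0.14 -0.31 18.5 ] turn [-0.    0.03  0.3 ]
```

Request:
{"op": "servo_tool", "data": {"plan": [[6,0.1,-0.4,3,0,0,0],[6,0.1,-0.4,7,0,0,0],[6,0.1,-0.4,11,0,0,0],[6,0.1,-0.4,15,0,0,0],[6,0.1,-0.4,17.2,0,0,0],[6,0.1,-0.4,18.4,0,0,0],[6,0.1,-0.4,18.4,0,0,0],[1,0.1,-0.4,18.4,0,0,0],[1,0.1,-0.4,18.4,0,0,0],[1,0.1,-0.4,18.4,0,0,0]], "force": 40}}

```text
clock: 26.6
position: [0.5156, -0.4359, 0.0298]
tool_rot: [-3.141, 0.002, 2.874]
force: [-4.5, -0.9, 38.1]
grip_width: 0.017
finger_force: 41.5
```

Request:
{"op": "servo_tool", "data": {"plan": [[1,0,0,0,0,0,0],[1,0,0,0,0,0,0],[1,0,0,0,0,0,0]]}}

```text
clock: 26.9
position: [0.5156, -0.4359, 0.0298]
tool_rot: [-3.141, 0.002, 2.874]
force: [-0.5, 1.3, 9.0]
grip_width: 0.0174
finger_force: 40.0
```

Request:
{"op": "servo_tool", "data": {"plan": [[1,0,0,-1,0,0,0],[1,0,0,-4,0,0,0],[1,0,0,-8,0,0,0],[1,0,0,-12,0,0,0],[1,0,0,-16,0,0,0],[1,0,0,-20,0,0,0],[1,0,0,-22.5,0,0,0],[1,0,0,-22.5,0,0,0],[1,0,0,-22.5,0,0,0]]}}

```text
clock: 27.8
position: [0.5149, -0.4353, 0.2541]
tool_rot: [-3.141, 0.001, 2.874]
force: [1.3, 0.5, -1.7]
grip_width: 0.0172
finger_force: 39.4
```

```bash
python3 go.py .3705 .295 .25 180.6
```

```text
t 27.8 at [ 0.5149 -0.4353  0.2541] rpy [-1.800e+02  1.000e-01  1.647e+02] q7 1.92 F [ 1.3  0.5 -1.7] w 0.0172
shift [33.25 66.61  0.35] turn [ -0.03   0.05 -15.95]
```

Request:
{"op": "servo_tool", "data": {"plan": [[1,1,2,0,0,0,0],[1,2.5,5,0,0,0,0],[1,4.3,8.6,0,0,0,0],[1,6.2,12.4,0,0,0,-2],[1,8.1,16.2,0,0,0,-4],[1,10,20,0,0,0,-6],[1,11.9,23.8,0,0,0,-8],[1,13.8,27.6,0,0,0,-10],[1,15.7,31.4,0,0,0,-12],[1,17.6,35.2,0,0,0,-14]]}}

```text
clock: 28.8
position: [0.4371, -0.0478, 0.2526]
tool_rot: [-3.142, -0.001, 3.12]
force: [0.7, 0.4, -0.9]
grip_width: 0.0173
finger_force: 39.4
```

```bash
python3 go.py .3705 .295 .25 180.6
```

```text
t 28.8 at [ 0.4371 -0.0478  0.2526] rpy [-1.800e+02 -1.000e-01  1.787e+02] q7 1.47 F [ 0.7  0.4 -0.9] w 0.0173
shift [ 7.41 34.13  0.27] turn [-0.   -0.08 -1.86]
```

Request:
{"op": "servo_tool", "data": {"plan": [[1,0.9,4,0,0,0,-1],[1,1.8,8.2,0,0,0,-1.9],[1,2.7,12.4,0,0,0,-1.9],[1,3.6,16.6,0,0,0,-1.9],[1,4.5,20.8,0,0,0,-1.9],[1,5.5,25,0,0,0,-1.9],[1,6.4,29,0,0,0,-1.9],[1,7.1,32.4,0,0,0,-1.9],[1,7.4,34.1,0,0,0,-1.9],[1,7.4,34.1,0,0,0,-1.9]]}}

```text
clock: 29.8
position: [0.371, 0.2952, 0.2524]
tool_rot: [-3.141, -0.002, -3.128]
force: [0.6, -0.2, -1.5]
grip_width: 0.0176
finger_force: 39.4
```

Request:
{"op": "servo_tool", "data": {"plan": [[1,0,0,2,0,0,0],[1,0,0,6,0,0,0],[1,0,0,9,0,0,0],[1,0,0,10,0,0,0],[1,0,0,10,0,0,0],[1,0,0,10,0,0,0]]}}

```text
clock: 30.4
position: [0.3728, 0.2934, 0.1542]
tool_rot: [3.141, 0.001, -3.132]
force: [0.2, 0.2, -1.8]
grip_width: 0.0169
finger_force: 39.3
```

```bash
python3 go.py .3705 .295 .0928 180.6
```

```text
t 30.4 at [0.3728 0.2934 0.1542] rpy [ 180.     0.  -179.5] q7 0.56 F [ 0.2  0.2 -1.8] w 0.0169
shift [0.23 0.16 6.14] turn [ 0.02  0.03 -0.06]
```

Request:
{"op": "servo_tool", "data": {"plan": [[1,0.1,0.1,1,0,0,0],[1,0.2,0.15,2.5,0,0,0],[1,0.2,0.15,3.8,0,0,0],[1,0.2,0.15,4.8,0,0,0],[1,0.2,0.15,5.4,0,0,0],[1,0.2,0.15,5.7,0,0,0],[1,0.2,0.15,5.8,0,0,0],[1,0.2,0.15,5.8,0,0,0]]}}

```text
clock: 31.2
position: [0.3705, 0.2949, 0.0955]
tool_rot: [3.141, 0.0, -3.132]
force: [-0.2, 0.1, -1.2]
grip_width: 0.017
finger_force: 39.4
```

```bash
python3 go.py .3705 .295 .0928 180.6
```

```text
t 31.2 at [0.3705 0.2949 0.0955] rpy [ 180.     0.  -179.4] q7 0.49 F [-0.2  0.1 -1.2] w 0.017
shift [0.   0.01 0.27] turn [ 0.01  0.02 -0.05]
```

Request:
{"op": "servo_tool", "data": {"plan": [[1,0,0,0.1,0,0,0],[1,0,0,0.18,0,0,0],[1,0,0,0.24,0,0,0],[1,0,0,0.28,0,0,0],[1,0,0,0.28,0,0,0]]}}

```text
clock: 31.7
position: [0.3704, 0.2948, 0.0928]
tool_rot: [-3.142, 0.0, -3.132]
force: [-1.4, -0.8, 6.3]
grip_width: 0.0173
finger_force: 40.5
```

Request:
{"op": "servo_tool", "data": {"plan": [[2.2,0,0,0,0,0,0],[3,0,0,0,0,0,0],[5,0,0,0,0,0,0],[6,0,0,0,0,0,0],[6,0,0,-2,0,0,0],[6,0,0,-5,0,0,0],[6,0,0,-9,0,0,0],[6,0,0,-13,0,0,0],[6,0,0,-17,0,0,0],[6,0,0,-20,0,0,0]]}}

```text
clock: 32.7
position: [0.3704, 0.2949, 0.295]
tool_rot: [3.14, 0.001, -3.132]
force: [1.3, -0.3, -0.4]
grip_width: 0.0602
finger_force: 0.0
```

Request:
{"op": "servo_tool", "data": {"plan": [[6,1,3,-2,0,0,0],[6,2.5,7,-4,0,0,0],[6,4,11,-5,0,0,0],[6,5.5,15,-5,0,0,0],[6,7,19,-5,0,0,0],[6,8.5,23,-5,0,0,0],[6,10,26,-5,0,0,0],[6,11,28,-5,0,0,0],[6,11,28,-5,0,0,0]]}}

```text
clock: 33.6
position: [0.255, 0.5759, 0.3417]
tool_rot: [-3.142, -0.002, -3.128]
force: [0.4, -0.8, 0.5]
grip_width: 0.0599
finger_force: 0.0
```

Run:
```python
from h import *
a=cam("top")["frame"][120:370,100:520];b=cam("side")["frame"][100:400,180:560]
cv2.imwrite("pics/fin.png",np.vstack([cv2.resize(a,(504,300)),cv2.resize(b,(504,300))]))
cv2.imwrite("pics/fin_side.png",cv2.resize(b,(760,600)))
```

```text
(no output)
```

View pics/fin.png

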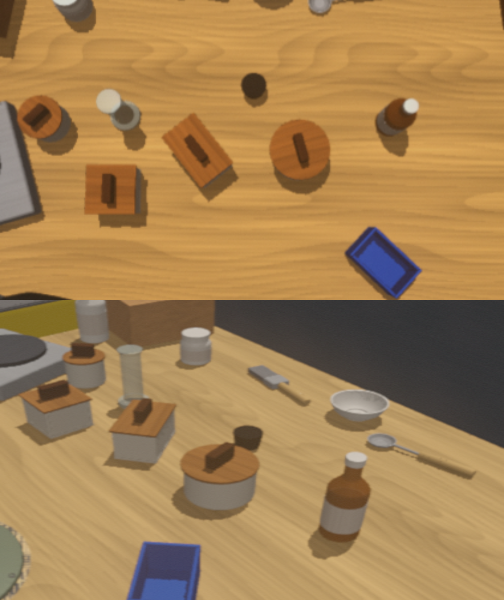

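View pics/fin_side.png

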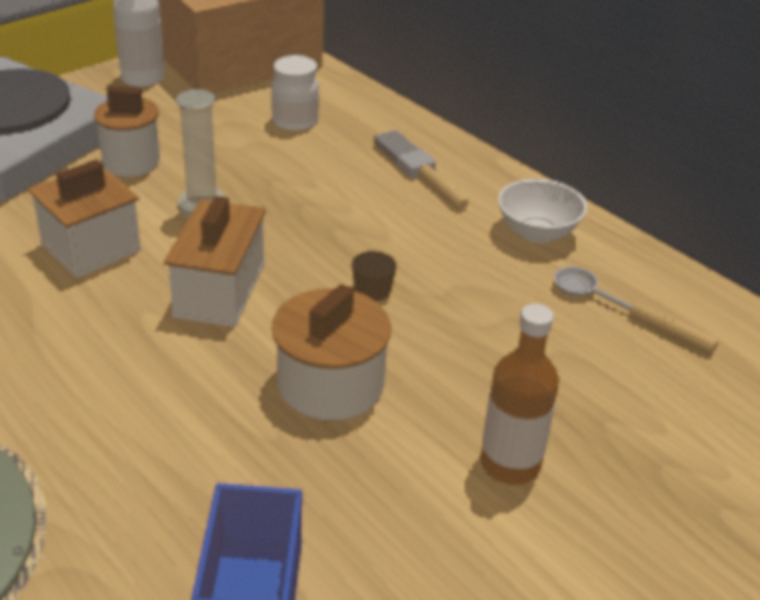

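All four lids sit flat on their matching crocks, the jar and bottle are standing where they were, and the gripper is clear. I'm handing in.

```bash
python3 -c "
from workcell import bot
print(bot.job_done())"
```

```text
the job is handed in; nothing more can be done
None
```

All four lids are on their matching crocks, flat on the rims in the final pictures, with the jar, bottle and blue look-alike left where they stood; I handed the job in at about 34 s, but no verdict came back.

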